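# Zero the bench fluorometer

## Robot

A 7-joint arm with a two-finger parallel gripper is mounted at the origin on the work surface. World frame = base frame: x ahead of the robot, y to its left, z up, the work surface at z = 0. Lengths are in m, angles in rad, forces in N, time in s.
With the tool pointing down it reaches from about 0.35 to 0.9 m from the base axis. Payload 8.1 kg.
Tool frame: the origin (TCP) lies at the very end of the fingers, on their centre line; the grasp point (between the pads) lies 19 mm behind it (arm.grip_point_offset is the distance from the TCP to the grasp point, in m); z points along the fingers, y is the direction in which the jaws open and shut (so a half turn about z gives the same grasp; the last joint's range is limited). The gripper opens to 85 mm and grips with 20 to 120 N. Pads are 22 mm wide; open, the fingers measure 114 mm over their backs; the gripper's body (76 mm by 85 mm) begins 54 mm behind the grasp point. The pads swing forward as they close: fully open they stand 13 mm farther back than shut.
Start: joints at [-1.368, 0.434, 0.025, 1.573, -0.012, 1.134, -0.075], TCP at [0.188, 0.596, 0.231] pointing down, gripper open.
Joint ranges: [-2.62, 2.62], [-0.44, 2.09], [-1.27, 1.32], [0.08, 2.57], [-1.32, 4.46], [0.12, 2], [-2.74, 2.74]. Speed limits (rad/s): [2.22, 2.22, 3.01, 3.01, 3.14, 3.14, 3.14].

## Interface

Orientations are given as a unit quaternion [w, x, y, z].
In Python, from rig import arm gives the robot as it stands.
- The arm moves only by the tool send_rows, never from a script. Its argument "increments" is text: rows parted by semicolons, each of 5 numbers parted by spaces: the shift along the tool's x, y, z in cm, then the turn about the tool's z in degrees, then the gripper's target within -1 to 1 (shut at 1, half-way at 0, fully open at -1). In form: tx ty tz spin claw; .... A call has 1 to 5 rows; each row shifts and turns the commanded pose from where the row before left it, along the tool's axes as they then stand; what a row does not reach is not made up. A row lasts 1/10 s, in which the tool goes at most 50 mm and 8.59 degrees, less where a joint would pass 70% of its speed; a pose out of reach is approached as far as the arm can. A call is refused whole if a number of a shift passes 5 or a number of a turn 8.59, either way. A call with a gripper value outside its range is refused whole. The fingers move at their own pace and stop on an object; "force" is the grip in N (left out, the last holds). Time passes only in rows, so rows that do not move let the fingers close. It gives the time, the measured TCP pose, the force and the opening at its end, in the units of the state.
- arm.get_state(): the state, without advancing time (a new reading comes with each control period).
- arm.get_image(name): name is "scene" or "top"; returns a dict with "frame" (384x512x3 uint8, blue, green, red), "camera_matrix" (3x3 intrinsics, pixels), "R" (3x3) and "t" (3): a world point X has camera coordinates R X + t. Camera axes: x right, y down, z forward; pixel columns grow to the right and rows downward; lengths in m; the calibration is good to about 2 mm. A picture is of the moment at which its call begins. There is no depth.
- arm.sign_off(): hands the job in, once; it reports no verdict.
The state is a dict: "clock": time; "joint_positions": joint angles; "qvel": joint speeds; "joint_efforts": joint torques, N m; "eef_pos": TCP position; "orientation": TCP orientation; "ft_force": force on the tool from outside, world axes, zero at the start; "wrist_torque": the same for the moment, N m; "width": opening from 0.0 (shut) to 1.0 (fully open).
Only numpy, scipy, OpenCV 4.12 (cv2) and the standard library are available. Lean on these libraries where they do the work, as an engineer would, in place of code of your own. Each camera call takes 0.05 s, during which the arm holds its last target. There are 200 camera calls.

## Task

Zero the bench fluorometer on the blank that already sits in its sample well, using only closed fingertips. Push the open lid all the way shut first, because the detector must not see daylight once it has power; then switch the instrument on by pressing the far half of the power rocker until it is fully down, and then press the wide zero key fully and keep it pressed for a good second before letting go. Only push and press: do not take hold of the lid, leave the two square keys alone, pick nothing up, and leave everything that stands on and around the instrument where it is.

Things in the scene. Friction and masses are not known exactly. Their poses are not given: they have to be found in the camera images.
- fluorometer: Off-white bench instrument, fixed; 280 mm deep (x), 320 wide (y). Origin on the bench, middle of its width; x points from key panel to lid (away from the robot, yaw within 0.25 rad), y left, z up. Front edge at x -135, 52 high; the key panel rises from it at 0.35 rad to a flat deck 96 high (x -15 to 145). On the panel: row of three keys, display above, rocker at the right; on the deck: lid, vial.
- lid (a joint): Lid angle, rad: 0 fully shut, grows as it opens; starts 0.75 to 1.15. Off-white plate 120 x 120 x 18 mm hinged along its far edge; open, its outer face looks up and away from the operator. A stiff hinge keeps it where it is left (0.14 N m friction; 1 to 2 N near the free edge moves it). Push it from behind and above, towards the operator and down; it has no latch.
- lid_hinge (a point): On the lid's hinge axis, middle of its width, 97 mm above the bench, level with the underside of the shut lid. Its axes turn with the lid: x from the free edge to the hinge, y along the hinge (the fluorometer's y), z out of the outer face. The lid's underside is a dark liner: the fingers have no business there.
- lid_push (a point): On the outer face of the lid, middle of its width, 100 mm from the hinge axis and 20 mm short of the free edge: a good place to push. z is out of the outer face. Shut, it is 115 mm above the bench.
- rocker (a joint): Angle of the power rocker, rad: 0 off (far half up), 0.40 on (far half down). It stays where it is put, so press it right down to its stop; about 3 to 4 N on the middle of the far half moves it.
- rocker_far (a point): Centre of the face of the power rocker's far half (moves with it): press here. The rocker is a black V-shaped paddle 26 mm wide, 42 long up the slope, on the right of the panel, 100 mm from the nearest key. This point is 12 mm up the slope from the pivot; off, it is 13 mm above the panel and sinks 5 mm to on. z (when off) is the panel's outward normal.
- zero_key (a joint): Travel of the zero key into the panel, m: 0 up, 0.005 fully in. Sprung: 1.8 N starts it, 4.8 N holds it fully in; it comes back by itself.
- zero_key_top (a point): Middle of the top of the zero key: the wide one, 40 x 22 mm, in the middle of the row of three, 8 mm proud of the panel. z is the panel's outward normal (leaning 0.35 rad towards the operator); the key moves against it; x is up the slope. The gap to each square key is 29 mm.
- left_key (a joint): Travel of the left square key, m, 0 up to 0.005 in. Must stay up. Same spring as the zero key.
- right_key (a joint): Travel of the right square key, m, 0 up to 0.005 in. Must stay up. Same spring as the zero key.
- left_key_top (a point): Middle of the top of the left square key, 22 x 22 mm, 60 mm left of the zero key's middle.
- right_key_top (a point): Middle of the top of the right square key, 22 x 22 mm, 60 mm right of the zero key's middle.
- vial: Small clear screw-cap vial, 22 mm across, 50 mm high, loose on the deck to the right of the lid. Origin under its middle.
- amber_bottle: Amber glass bottle, 62 mm across, 120 mm high, standing loose on the bench to the left. Origin under its middle.
- acid_bottle: White plastic bottle, 60 mm across, 140 mm high, standing loose on the bench to the left. Origin under its middle.
- beaker: Clear plastic beaker, 68 mm across at the rim, 90 mm high, standing loose on the bench to the right. Origin under its middle.
- cell_rack: Grey rack with spare sample cells, 75 x 140 mm, 49 mm high, loose on the bench to the right. Origin under its middle.
- pen: Black felt pen, 134 mm long, 18 mm thick, lying loose in front of the instrument on the right. Origin under its middle.
- driver: Screwdriver, 170 mm long, lying loose in front of the instrument on the left. Origin under its middle.

How it is judged:
By the outcome, as a careful person would: the job done as asked, in the order asked, and still so for the second after the job is handed in, with the robot touching nothing.
It also fails if it takes over 51 s, if anything falls off the work surface, if the arm or the gripper's body presses on something with over 40 N, if the wrist force passes 120 N, or if a joint passes its speed limit or range.

## Working session

There is one attempt and no reset: what is moved stays moved. The work goes in short steps, Python scripts to look and compute and a tool call to move; the robot and the scene stay as the last step left them, time stands still between calls to the robot, and variables do not carry over. Pictures are saved under pics/ and viewed, about 8 in all and at most 12, crops included, and the job is handed in when it is done.

Besides the shell and the picture viewer there is one more tool, called after "Request:" as name(argument=value, ...), one argument or row to a line, values as JSON. send_rows: Moves the arm, as the interface text tells. Its arguments: {"type":"object","properties":{"increments":{"type":"string"},"force":{"type":"number"}},"required":["increments"]}

```bash
mkdir -p pics; ls
python3 - <<'E'
from rig import arm
import cv2,numpy as np
s=arm.get_state();print(s)
for n in("scene","top"):
    d=arm.get_image(n);cv2.imwrite(f"pics/{n}0.png",d["frame"]);np.savez(f"{n}.npz",K=d["camera_matrix"],R=d["R"],t=d["t"])
    print(n,d["camera_matrix"],-np.array(d["R"]).T@d["t"])
    cv2.imwrite(f"pics/{n}0x.png",cv2.resize(d["frame"],(800,600),interpolation=cv2.INTER_CUBIC))
E
```

```text
pics
{'clock': 0.0, 'joint_positions': array([-1.36757937,  0.43524215,  0.02499346,  1.57412848, -0.01158103,
        1.13399565, -0.07506005]), 'qvel': array([ 1.23545940e-04,  2.60336907e-03,  2.30204172e-05, -2.71815213e-04,
        3.79428035e-04,  6.37291801e-04, -2.16484558e-03]), 'joint_efforts': array([-4.70003379e-04, -6.70455480e+01,  1.02461580e+00, -3.16217279e+01,
        1.55728497e-02,  1.22937217e-02,  3.99130806e-05]), 'eef_pos': array([0.18808617, 0.59548047, 0.23050217]), 'orientation': array([-3.76876306e-05,  1.52333396e-01,  9.88328828e-01, -8.13627126e-04]), 'ft_force': array([ 0.17274552, -0.22295235,  0.07966144]), 'wrist_torque': array([ 0.00792669, -0.00768262,  0.02210125]), 'width': 0.9982260468014811}
scene [[397.85971116   0.         260.80618371]
 [  0.         397.85971116 189.11900377]
 [  0.           0.           1.        ]] [ 1.01627646 -0.51380473  0.73865041]
top [[480.08406368   0.         250.35205065]
 [  0.         480.08406368 189.45332833]
 [  0.           0.           1.        ]] [0.49578874 0.02598058 1.27272174]
```

View pics/scene0x.png

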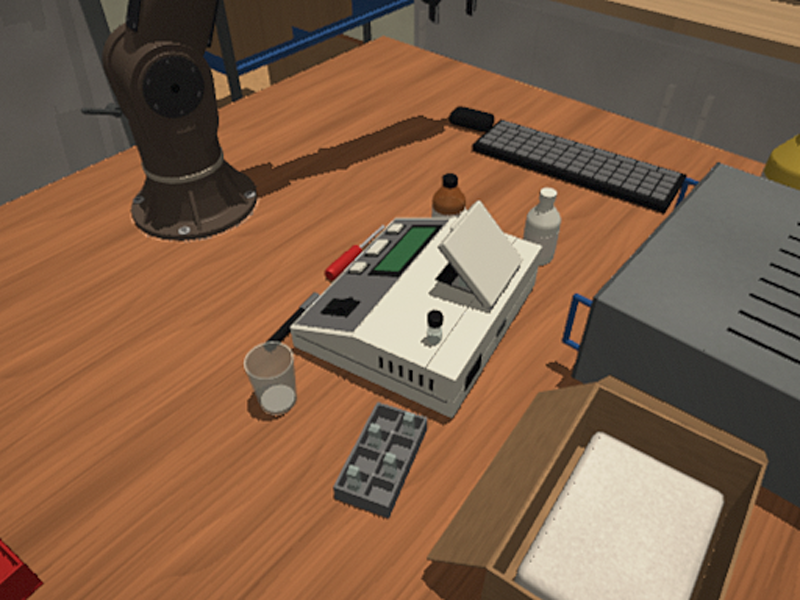

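View pics/top0x.png

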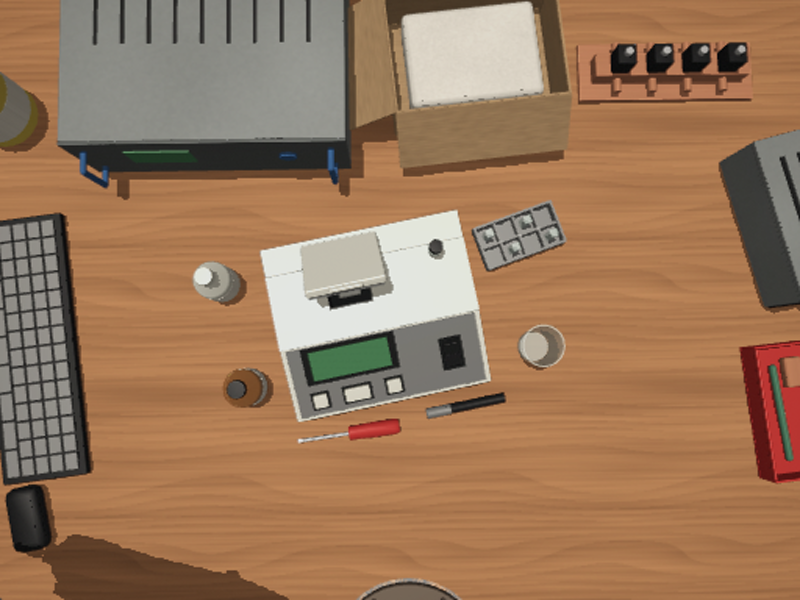

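The top view shows the instrument upright in the picture (away from the robot is up), with deck corners near (262,250) and (458,211), the rocker near (452,352) and the zero key near (357,393), all in the 800 px picture. The scene view confirms the lid is open and the vial is on the deck. Next I'll enlarge the top view.

Run:
```python
import cv2
f=cv2.imread("pics/top0.png");cv2.imwrite("pics/c1.png",cv2.resize(f[127:275,160:325],None,fx=4.8,fy=4.0*1.0125,interpolation=cv2.INTER_CUBIC)) if 0 else cv2.imwrite("pics/c1.png",cv2.resize(f[127:277,160:325],(660,600),interpolation=cv2.INTER_CUBIC))
f=cv2.imread("pics/scene0.png");cv2.imwrite("pics/c2.png",cv2.resize(f[120:270,180:360],(720,600),interpolation=cv2.INTER_CUBIC))
```

```text
(no output)
```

View pics/c1.png

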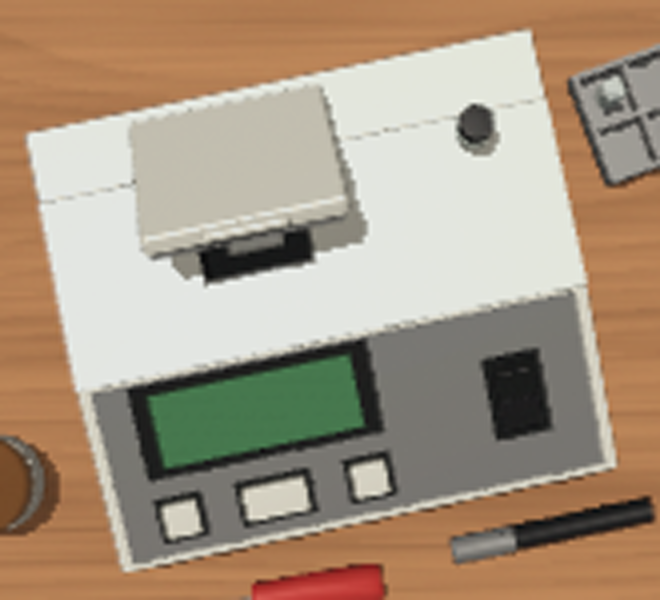

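View pics/c2.png

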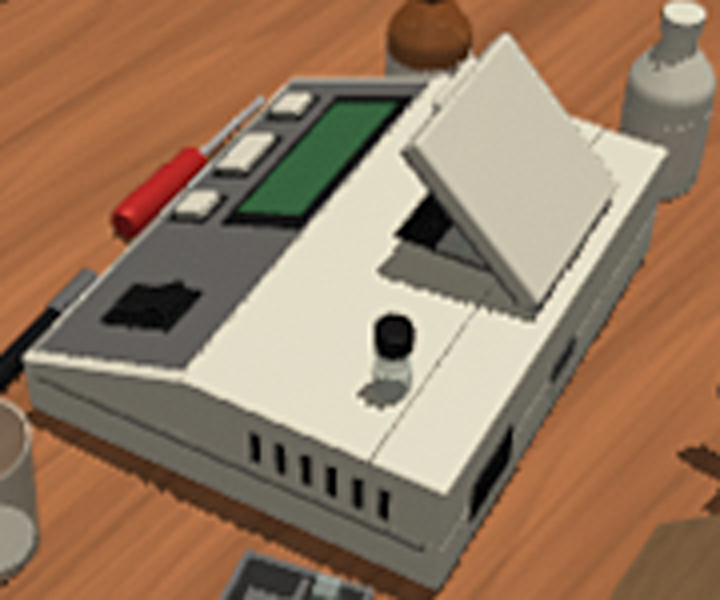

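The crops give clear corner positions for the deck, the panel, the lid's outer face and the key tops in both views. I'll fit the pose from those.

```bash
cat > geo.py <<'E'
import numpy as np, cv2
from scipy.optimize import least_squares
C={n:np.load(n+".npz") for n in("scene","top")}
def proj(n,X):
    c=C[n];q=c["R"]@X+c["t"];return (c["K"]@q)[:2]/q[2]
def pix(n,u):
    return np.array(u)/4+([160,127] if n=="top" else [180,120])
def W(p,L):
    x,y,a=p[:3];c,s=np.cos(a),np.sin(a);return np.array([x+c*L[0]-s*L[1],y+s*L[0]+c*L[1],L[2]])
def lid(p,s,w,n=.018):
    hx,hy,a=p[3:6];return [hx-s*np.cos(a)+n*np.sin(a),hy+w,.097+s*np.sin(a)+n*np.cos(a)]
def panel(up,y,h):  # up slope from front edge, h normal
    c,s=np.cos(.35),np.sin(.35);return [-.135+up*c-h*s,y,.052+up*s+h*c]
E
cat > fit.py <<'E'
from geo import *
B=[("top",(28,134),(.145,.16,.096)),("top",(531,30),(.145,-.16,.096)),("top",(78,391),(-.015,.16,.096)),("top",(584,286),(-.015,-.16,.096)),("top",(126,571),(-.135,.16,.052)),("top",(615,465),(-.135,-.16,.052)),
("scene",(665,152),(.145,.16,.096)),("scene",(445,492),(.145,-.16,.096)),("scene",(183,378),(-.015,-.16,.096)),("scene",(28,358),(-.135,-.16,.052))]
Ld=[("top",(130,123),0,.06),("top",(323,86),0,-.06),("top",(141,242),.12,.06),("top",(345,200),.12,-.06),
("scene",(540,303),0,-.06),("scene",(615,190),0,.06),("scene",(507,36),.12,.06),("scene",(417,143),.12,-.06)]
K=[("top",(276,496),0),("top",(182,518),1),("top",(369,478),2),("scene",(248,152),0),("scene",(293,102),1),("scene",(197,204),2)]
def res(p):
    r=[proj(n,W(p,L))-pix(n,u) for n,u,L in B]+[proj(n,W(p,lid(p,s,w)))-pix(n,u) for n,u,s,w in Ld]
    r+=[proj(n,W(p,panel(p[6],p[7]+[0,.06,-.06][k],.008)))-pix(n,u) for n,u,k in K]
    return np.array(r)
s=least_squares(lambda p:res(p).ravel(),[.5,.08,.2,.13,.04,.9,.03,.05],loss="soft_l1")
p=s.x;np.save("p.npy",p);print(p.round(4));print(res(p).round(1).tolist())
# rocker: centre of base footprint, pixel guess on panel surface
for n,u in(("top",(517,394)),("scene",(153,306))):
    f=lambda q:proj(n,W(p,panel(q[0],q[1],.007)))-pix(n,u)
    print("rocker",n,least_squares(f,[.06,-.1]).x)
for n,u in(("top",(477,122)),("scene",(394,330))):
    f=lambda q:proj(n,W(p,[q[0],q[1],.096+.05]))-pix(n,u)
    print("vial",least_squares(f,[.1,-.1]).x)
for nm,L in(("zero",panel(p[6],p[7],.008)),("lidpush",lid(p,.1,0)),("shutpush",[p[3]-.1,p[4],.115])):print(nm,W(p,L).round(4))
E
python3 fit.py
```

```text
[0.554  0.0421 0.1947 0.1229 0.0343 0.8105 0.0331 0.0549]
[[-1.1, -0.6], [-0.3, -1.3], [-0.8, -1.3], [0.5, -2.4], [-0.8, 0.6], [1.0, 0.3], [0.2, -1.3], [-0.5, -0.0], [-0.6, 0.3], [-3.0, -0.3], [-0.4, -0.6], [-0.6, -1.5], [-0.3, -0.3], [0.9, -0.9], [-1.0, 0.7], [0.4, -1.3], [-0.9, -2.1], [-1.7, -0.9], [-0.0, -0.2], [-0.1, -0.6], [0.3, -0.8], [-0.8, -1.3], [-0.7, -0.8], [-0.3, -1.3]]
rocker top [ 0.06469301 -0.10433495]
rocker scene [ 0.0742086  -0.11035805]
vial [ 0.08598156 -0.11033157]
vial [ 0.09093431 -0.11352388]
zero [0.4387 0.0753 0.0708]
lidpush [0.6131 0.0887 0.1819]
shutpush [0.5698 0.0802 0.115 ]
```

```bash
sed -i 's#return np.array(u)/4+#return np.array(u)/4-.375+#' geo.py
cat >> fit.py <<'E'
for n,u,h in(("top",(524,437),.008),("top",(512,352),.016)):
    f=lambda q:proj(n,W(p,panel(q[0],q[1],h)))-pix(n,u)
    print("rock edge",least_squares(f,[.06,-.1]).x)
for n in("scene","top"):
  b={k:[r for r,(m,*_) in zip(res(p),B+Ld+K) if m==n] for k in "a"}; print(n,np.median(b["a"],axis=0))
E
python3 fit.py
cat > tgt.py <<'E'
# usage: python3 tgt.py x y z yaw_deg(of tool y rel. instrument y): prints tool-frame shift (cm) and spin (deg)
import sys
from geo import *
from rig import arm
from scipy.spatial.transform import Rotation as Ro
s=arm.get_state();p=np.load("p.npy");w=s["orientation"];Rm=Ro.from_quat(w[[1,2,3,0]]).as_matrix()
if len(sys.argv)>3:
    T=W(p,[float(v) for v in sys.argv[1:4]]);print("world",T.round(4),"shift cm",(Rm.T@(T-s["eef_pos"])*100).round(2))
ang=np.degrees(np.arctan2(Rm[1,1],Rm[0,1]));print("spin",-((np.degrees(p[2])+90-ang+90)%180-90))
d=s["eef_pos"]-W(p,[0,0,0]);c,q=np.cos(p[2]),np.sin(p[2]);print("local",(c*d[0]+q*d[1]).round(4),(-q*d[0]+c*d[1]).round(4),s["eef_pos"][2].round(4),"F",s["ft_force"].round(2),"t",s["clock"],"w",s["width"])
E
python3 - <<'E'
from geo import *
p=np.load("p.npy");print("local zero",panel(p[6],p[7],.008),"push",lid(p,.1,0))
E
python3 tgt.py .079 .034 .24
```

```text
[0.5538 0.0428 0.1929 0.1227 0.0343 0.8153 0.0332 0.0544]
[[-0.9, -0.2], [-0.1, -0.7], [-0.7, -0.9], [0.6, -1.8], [-0.8, 1.0], [1.0, 0.9], [0.8, -1.0], [-0.2, 0.2], [-0.2, 0.4], [-2.5, -0.2], [-0.2, -0.1], [-0.4, -1.0], [-0.2, -0.1], [1.0, -0.6], [-0.6, 1.0], [0.8, -1.1], [-0.3, -1.9], [-1.2, -0.7], [0.2, 0.2], [0.1, -0.3], [0.6, -0.4], [-0.3, -1.0], [-0.1, -0.5], [0.2, -1.1]]
rocker top [ 0.06614203 -0.10439018]
rocker scene [ 0.07255076 -0.11008801]
vial [ 0.08730785 -0.11017261]
vial [ 0.09001807 -0.11345021]
zero [0.4388 0.0757 0.0709]
lidpush [0.6132 0.0893 0.1821]
shutpush [0.5695 0.0808 0.115 ]
rock edge [ 0.0376665  -0.10367962]
rock edge [ 0.09693432 -0.10528911]
scene [-0.19994288 -0.74864035]
top [-0.09304193 -0.27300254]
local zero [np.float64(-0.10657150242272462), np.float64(0.05436649402713664), np.float64(0.07089353314799117)] push [np.float64(0.06728173719199511), np.float64(0.03428629010892639), np.float64(0.18213333080197716)]
world [0.6248 0.0913 0.24  ] shift cm [-56.83 -34.94  -0.88]
spin -28.576798937364643
local -0.2529 0.6127 0.2306 F [ 0.38 -1.72 -0.76] t 0.1 w 0.9989843746424982
```

Request:
send_rows(
  increments="-2 -1.2 -0.4 0 1;-4 -2.5 -0.4 0 1;-4 -2.5 -0.2 0 1;-4 -2.5 0 0 1;-4 -2.5 0 0 1",
  force=40,
)

```text
clock: 0.6
eef_pos: [0.327, 0.4333, 0.2411]
orientation: [-0.0, 0.152, 0.988, -0.0]
ft_force: [1.5, 1.1, 0.2]
width: 0.14
```

Request:
send_rows(
  increments="-4 -2.5 0 0 1;-4 -2.5 0 0 1;-4 -2.5 0 0 1;-4 -2.5 0 0 1;-4 -2.5 0 0 1",
)

```text
clock: 1.1
eef_pos: [0.4799, 0.2539, 0.2412]
orientation: [-0.0, 0.152, 0.988, -0.0]
ft_force: [0.2, 0.6, 0.1]
width: 0.002
```

Request:
send_rows(
  increments="-4 -2.5 0 0 1;-4 -2.5 0 0 1;-4 -2.5 0 0 1;-4 -2.5 0 0 1;-2.8 -1.4 0 0 1",
)

```text
clock: 1.6
eef_pos: [0.6255, 0.0861, 0.241]
orientation: [0.0, 0.154, 0.988, -0.001]
ft_force: [-0.1, 0.6, -0.4]
width: 0.003
```

Request:
send_rows(
  increments="0 0 0 -7.1 1;0 0 0 -7.1 1;0 0 0 -7.1 1;0 0 0 -7.1 1;0 0 0 0 1",
)

```text
clock: 2.1
eef_pos: [0.6239, 0.09, 0.2409]
orientation: [-0.0, -0.096, 0.995, 0.0]
ft_force: [1.1, 0.0, 0.4]
width: -0.001
```

```bash
python3 tgt.py .085 .034 .188
python3 - <<'E'
from rig import arm
import cv2
a=arm.get_image("scene")["frame"][60:260,180:420]
b=arm.get_image("top")["frame"][110:270,150:340]
cv2.imwrite("pics/d1.png",cv2.hconcat([cv2.resize(a,(420,350),interpolation=2),cv2.resize(b,(380,350),interpolation=2)]))
E
```

```text
world [0.6307 0.0924 0.188 ] shift cm [-0.72  0.1   5.29]
spin -0.077350152917262
local 0.0779 0.033 0.2409 F [1.11 0.02 0.41] t 2.1 w -0.0007466173487997264
```

View pics/d1.png

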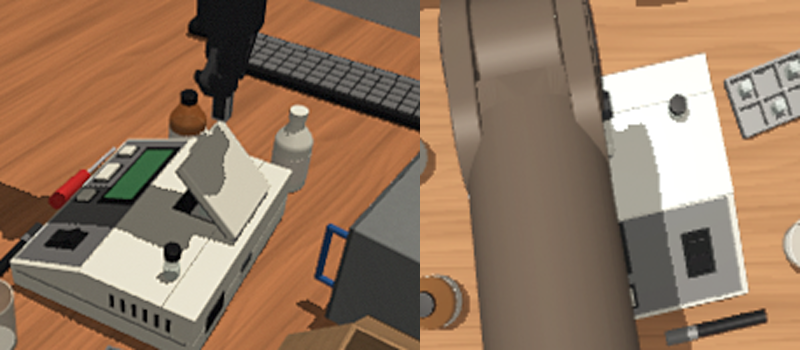

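The scene view shows the closed tip at about (222,118), above and just behind the lid's outer face. The lid hasn't moved and the vial is clear. I'll go down onto the lid.

Request:
send_rows(
  increments="-0.2 0.1 1.5 0 1;0 0 1.5 0 1;0 0 1.5 0 1;0 0 0.7 0 1;0 0 0 0 1",
)

```text
clock: 2.7
eef_pos: [0.625, 0.0916, 0.1876]
orientation: [-0.001, -0.094, 0.996, -0.0]
ft_force: [-0.3, 0.2, 0.2]
width: -0.0
```

Request:
send_rows(
  increments="0.1 0 0.5 0 1;0.1 0 0.3 0 1;0.3 0 0.3 0 1;0.3 0 0.3 0 1;0 0 0 0 1",
)

```text
clock: 3.2
eef_pos: [0.6175, 0.09, 0.1751]
orientation: [-0.0, -0.095, 0.996, 0.0]
ft_force: [-0.2, 0.6, -0.7]
width: 0.0
```

Request:
send_rows(
  increments="0.5 0 0.5 0 1;0.5 0 0.5 0 1;0.5 0 0.5 0 1;0.4 0 0.5 0 1;0.4 0 0.5 0 1",
)

```text
clock: 3.7
eef_pos: [0.595, 0.0857, 0.1498]
orientation: [-0.0, -0.095, 0.995, 0.0]
ft_force: [1.4, 0.2, 1.0]
width: -0.004
```

Request:
send_rows(
  increments="0.4 0 0.6 0 1;0.3 0 0.6 0 1;0.2 0 0.6 0 1;0.2 0 0.6 0 1;0.2 0 0.6 0 1",
)

```text
clock: 4.2
eef_pos: [0.5825, 0.0833, 0.1197]
orientation: [-0.0, -0.095, 0.995, -0.0]
ft_force: [0.5, 0.6, 0.7]
width: -0.005
```

```bash
python3 tgt.py
python3 - <<'E'
from rig import arm
import cv2
a=arm.get_image("scene")["frame"][110:260,180:390]
cv2.imwrite("pics/d2.png",cv2.resize(a,(770,550),interpolation=2))
E
```

```text
spin -0.1761349564113175
local 0.036 0.0343 0.1197 F [0.5  0.55 0.66] t 4.2 w -0.005392103639042907
```

View pics/d2.png

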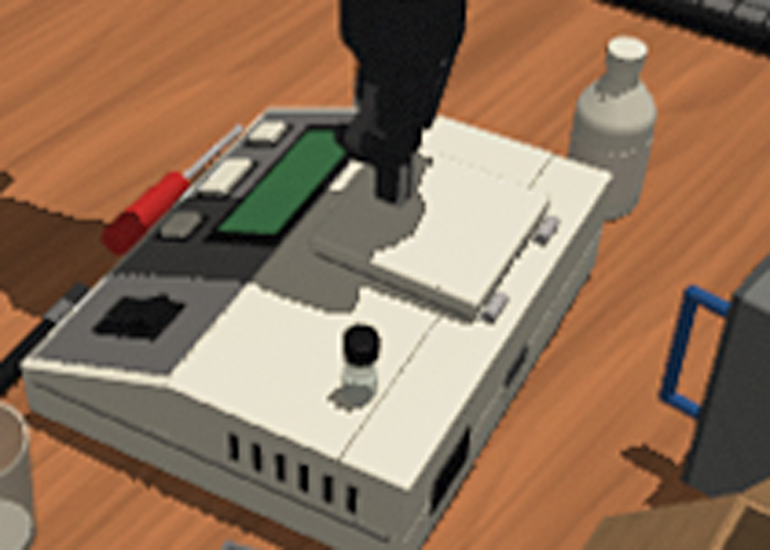

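The lid is nearly flat, with its free corner at (315,240) and hinge corner at (475,315), and the tip rests on it near (390,195). I'll press it home until the force rises.

Request:
send_rows(
  increments="0 0 0.3 0 1;0 0 0.3 0 1;0 0 0.1 0 1;0 0 0.1 0 1;0 0 0 0 1",
)

```text
clock: 4.75
eef_pos: [0.5828, 0.0834, 0.1146]
orientation: [0.0, -0.095, 0.996, 0.0]
ft_force: [-10.4, -1.5, 25.1]
width: -0.002
```

Request:
send_rows(
  increments="0 0 -0.5 0 1;0 0 -1.5 0 1;0 0 -2.5 0 1;0 0 -2.5 0 1;0 0 0 0 1",
)

```text
clock: 5.25
eef_pos: [0.5849, 0.0837, 0.1857]
orientation: [0.003, -0.095, 0.996, 0.0]
ft_force: [-0.0, 0.6, 0.4]
width: -0.001
```

```bash
python3 tgt.py -.074 -.1045 .13
python3 - <<'E'
from geo import *
p=np.load("p.npy").copy();n="scene"
for a in(0,.05):
    p[5]=a;print(a,[((proj(n,W(p,lid(p,.12,w,n_)))-[180,110])*770/210).round(0) for w,n_ in((-.06,.018),(-.06,0))])
E
```

```text
world [ 0.5012 -0.074   0.13  ] shift cm [ 11.23 -13.91   5.5 ]
spin -0.18715033836710404
local 0.0384 0.0342 0.1857 F [-0.03  0.63  0.39] t 5.25 w -0.0013441408510734562
0 [array([302., 239.]), array([302., 260.])]
0.05 [array([303., 232.]), array([302., 253.])]
```

Request:
send_rows(
  increments="2.2 -2.8 0 0 1;2.2 -2.8 0 0 1;2.2 -2.8 0 0 1;2.2 -2.8 0 0 1;2.4 -2.7 0 0 1",
)

```text
clock: 5.75
eef_pos: [0.4982, -0.0756, 0.1819]
orientation: [0.0, -0.095, 0.995, -0.0]
ft_force: [0.8, -0.4, 0.6]
width: 0.0
```

Request:
send_rows(
  increments="0 0 2 0 1;0 0 2 0 1;0 0 2 0 1;0 0 1.3 0 1;0 0 0 0 1",
)

```text
clock: 6.25
eef_pos: [0.4975, -0.0742, 0.1074]
orientation: [-0.002, -0.095, 0.995, 0.0]
ft_force: [0.1, 0.9, 0.3]
width: 0.001
```

```bash
python3 tgt.py -.074 -.1045 .093
python3 - <<'E'
from rig import arm
import cv2
a=arm.get_image("scene")["frame"][110:260,180:390]
cv2.imwrite("pics/d3.png",cv2.resize(a,(770,550),interpolation=2))
E
```

```text
world [ 0.5012 -0.074   0.093 ] shift cm [-0.37 -0.05  1.44]
spin -0.18122617958793796
local -0.0776 -0.104 0.1074 F [0.11 0.92 0.25] t 6.25 w 0.0013849657880398024
```

View pics/d3.png

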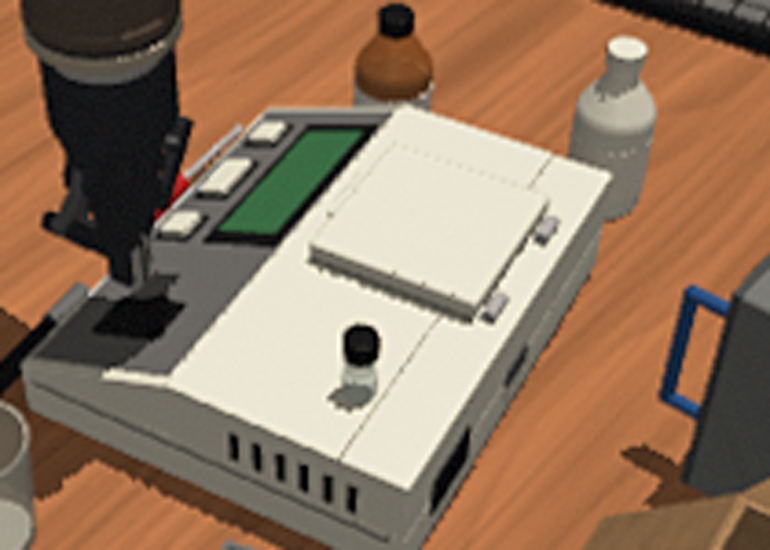

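The lid lies flat in this view, with edges at (310,250) and (475,315). The tip at (135,290) is above the rocker at (140,312). I'll press the rocker now.

Request:
send_rows(
  increments="-0.4 0 0.8 0 1;0 0 0.6 0 1;0 0 0.3 0 1;0 0 0.2 0 1;0 0 0 0 1",
)

```text
clock: 6.8
eef_pos: [0.503, -0.0736, 0.0903]
orientation: [0.0, -0.095, 0.995, -0.0]
ft_force: [0.2, 0.3, 0.2]
width: -0.001
```

Request:
send_rows(
  increments="0 0 0.2 0 1;0 0 0.1 0 1;0 0 0.1 0 1;0 0 0 0 1;0 0 0 0 1",
)

```text
clock: 7.3
eef_pos: [0.5028, -0.0736, 0.0863]
orientation: [-0.0, -0.095, 0.996, 0.0]
ft_force: [1.3, 0.4, 2.1]
width: -0.001
```

Request:
send_rows(
  increments="0 0 0.1 0 1;0 0 0.1 0 1;0 0 0.1 0 1;0 0 0 0 1;0 0 0 0 1",
)

```text
clock: 7.8
eef_pos: [0.5032, -0.0736, 0.085]
orientation: [0.001, -0.095, 0.996, 0.0]
ft_force: [-5.7, 0.9, 27.0]
width: -0.001
```

Request:
send_rows(
  increments="0 0 0.1 0 1;0 0 0.1 0 1;0 0 0 0 1",
)

```text
clock: 8.1
eef_pos: [0.5034, -0.0736, 0.0845]
orientation: [0.001, -0.095, 0.996, 0.0]
ft_force: [-12.3, 1.9, 49.0]
width: 0.001
```

Request:
send_rows(
  increments="0 0 -0.6 0 1;0 0 -1 0 1;0 0 -2 0 1;1 5 -1 0 1;2 5 0 0 1",
)

```text
clock: 8.6
eef_pos: [0.4587, 0.0144, 0.1282]
orientation: [0.002, -0.093, 0.996, -0.0]
ft_force: [0.3, 2.0, -0.3]
width: 0.002
```

```bash
python3 tgt.py -.117 .0544 .1
python3 - <<'E'
from rig import arm
import cv2
a=arm.get_image("scene")["frame"][150:240,170:290]
cv2.imwrite("pics/d4.png",cv2.hconcat([cv2.resize(a,(400,300),interpolation=2),cv2.resize(cv2.imread("pics/scene0.png")[150:240,170:290],(400,300),interpolation=2)]))
E
```

```text
world [0.4285 0.0737 0.1   ] shift cm [1.87 6.39 2.81]
spin -0.3504680317745823
local -0.0988 -0.0096 0.1282 F [ 0.34  2.04 -0.3 ] t 8.6 w 0.0021138916038933126
```

View pics/d4.png

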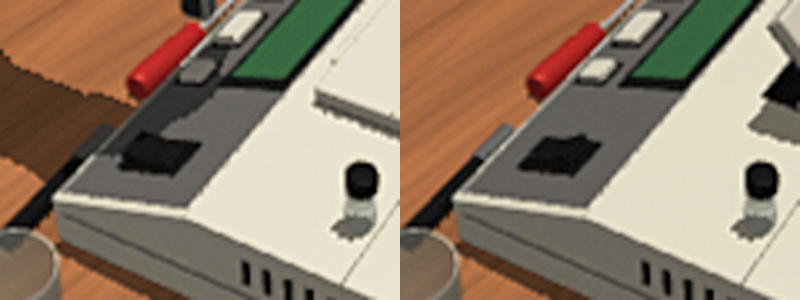

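Comparing now (left) with the start (right), the rocker's far peak at (575,135) is gone and its near end at (140,130) now stands up, so it is on. Next is the zero key.

Request:
send_rows(
  increments="0.6 2.5 0 0 1;0.5 2.5 0 0 1;0.5 1.4 0 0 1;0 0 1.4 0 1;0 0 1.4 0 1",
)

```text
clock: 9.15
eef_pos: [0.4293, 0.0744, 0.0988]
orientation: [0.0, -0.096, 0.995, 0.0]
ft_force: [0.6, -0.1, 0.1]
width: 0.0
```

```bash
python3 tgt.py -.1145 .0544 .075
python3 - <<'E'
from rig import arm
import cv2
a=arm.get_image("scene")["frame"][110:230,180:340]
cv2.imwrite("pics/d5.png",cv2.resize(a,(800,600),interpolation=2))
E
```

```text
world [0.431  0.0742 0.075 ] shift cm [-0.16 -0.06  2.38]
spin -0.0835745337035263
local -0.1161 0.055 0.0988 F [ 0.59 -0.07  0.14] t 9.15 w 5.1681332755690354e-05
```

View pics/d5.png

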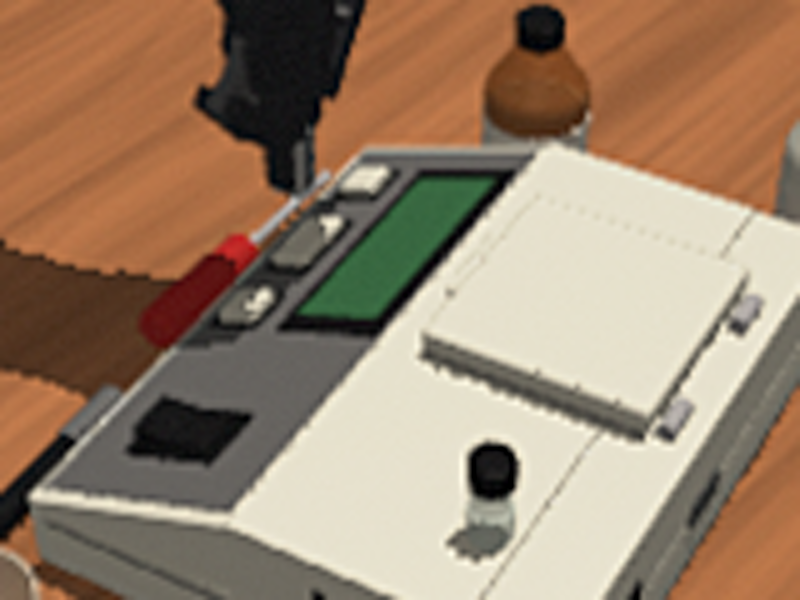

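The tip at (290,190) is above the zero key at (308,242), the rocker is on and the lid is shut. I'll press in small steps.

Request:
send_rows(
  increments="-0.1 0 1 0 1;0 0 1 0 1;0 0 0.3 0 1;0 0 0.2 0 1;0 0 0 0 1",
)

```text
clock: 9.7
eef_pos: [0.4305, 0.0739, 0.0738]
orientation: [-0.0, -0.095, 0.996, -0.0]
ft_force: [-0.0, -0.6, 0.1]
width: -0.002
```

Request:
send_rows(
  increments="0 0 0.2 0 1;0 0 0.2 0 1;0 0 0.1 0 1;0 0 0 0 1;0 0 0 0 1",
)

```text
clock: 10.2
eef_pos: [0.431, 0.0741, 0.0692]
orientation: [0.0, -0.095, 0.996, 0.0]
ft_force: [1.2, 0.3, 3.6]
width: -0.002
```

Request:
send_rows(
  increments="0 0 0.2 0 1;0 0 0.1 0 1;0 0 0.1 0 1;0 0 0.1 0 1;0 0 0 0 1",
)

```text
clock: 10.7
eef_pos: [0.4312, 0.0742, 0.0647]
orientation: [0.001, -0.095, 0.996, 0.0]
ft_force: [-2.4, -0.1, 19.9]
width: 0.0
```

The key is at its stop, at about 20 N. I'll hold it there for about 1.5 s.

Request:
send_rows(
  increments="0 0 0 0 1;0 0 0 0 1;0 0 0 0 1;0 0 0 0 1;0 0 0 0 1",
)

```text
clock: 11.2
eef_pos: [0.4311, 0.0741, 0.0648]
orientation: [0.001, -0.095, 0.996, 0.0]
ft_force: [-2.0, -0.3, 19.1]
width: 0.002
```

Request:
send_rows(
  increments="0 0 0 0 1;0 0 0 0 1;0 0 0 0 1;0 0 0 0 1;0 0 0 0 1",
)

```text
clock: 11.7
eef_pos: [0.4311, 0.0741, 0.0648]
orientation: [0.001, -0.095, 0.996, 0.0]
ft_force: [-2.3, 0.0, 19.6]
width: -0.001
```

Request:
send_rows(
  increments="0 0 0 0 1;0 0 0 0 1;0 0 0 0 1;0 0 0 0 1;0 0 0 0 1",
)

```text
clock: 12.2
eef_pos: [0.4311, 0.0742, 0.0648]
orientation: [0.001, -0.095, 0.996, 0.0]
ft_force: [-2.2, -0.6, 18.8]
width: 0.001
```

Request:
send_rows(
  increments="0 0 -0.5 0 1;0 0 -1.5 0 1;0 0 -3 0 1;0 0 -4 0 1;0 0 -4 0 1",
)

```text
clock: 12.7
eef_pos: [0.4291, 0.0735, 0.1946]
orientation: [-0.001, -0.095, 0.995, -0.0]
ft_force: [0.8, -0.3, -0.9]
width: -0.001
```

Request:
send_rows(
  increments="3 0 -2 0 1;4 0 0 0 1;2 0 0 0 1;0 0 0 0 1;0 0 0 0 1",
)

```text
clock: 13.2
eef_pos: [0.3419, 0.0569, 0.2138]
orientation: [-0.0, -0.095, 0.995, 0.0]
ft_force: [-0.1, -0.8, 0.2]
width: -0.0
```

```bash
python3 tgt.py
python3 - <<'E'
from rig import arm
import cv2
a=arm.get_image("scene")["frame"][100:280,150:390]
cv2.imwrite("pics/d6.png",cv2.resize(a,(800,600),interpolation=2))
E
```

```text
spin -0.16862386187113998
local -0.2052 0.0546 0.2138 F [-0.12 -0.85  0.17] t 13.2 w -0.00036633963062725547
```

View pics/d6.png

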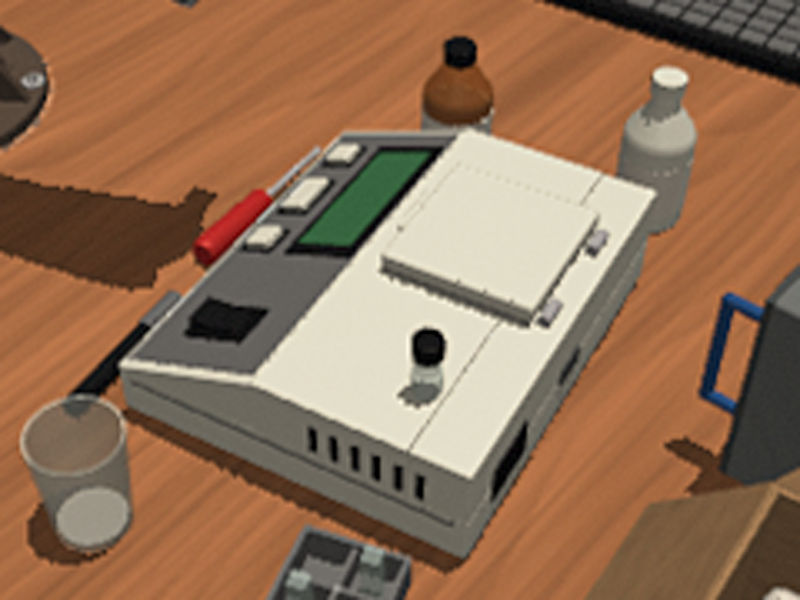

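The final picture shows the lid flat at (490,240), the rocker on at (225,320), and all three keys up near (305,193). The vial, bottles, pen, driver, beaker and rack are where they were. I'm handing in.

```bash
python3 -c "
from rig import arm
print(arm.sign_off())"
```

```text
the job is handed in; nothing more can be done
None
```

The fluorometer was zeroed in the order asked, using only closed fingertips, and handed in at about 13 s on the robot's clock (limit 51 s).

- **Lid:** I pushed it shut from behind and pressed it home. It stopped at 25 N with the tip at 114.6 mm, against the 115 mm expected when shut.
- **Rocker:** I pressed the far half down to its stop. The force peaked at 49 N at the fingertips, more than was needed. The before-and-after pictures show its near half now raised, so it is on.
- **Zero key:** I held it at its stop at about 19–20 N for at least 1.5 s, then released it.

The last picture shows the lid flat, the rocker on and all three keys up. The vial, bottles, beaker, rack, pen and driver look unmoved, and the arm is clear with no contact force beyond sensor noise.

No check failed. The camera fit was off by about 1 to 2 pixels (2.5 at worst). My rocker position from the scene view differed from the top view by about 6 mm. I used the top view, which matched the given 100 mm spacing to the nearest key. I judged the rocker and key states from forces, heights and pictures, because the joints cannot be read directly.

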